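Lay pedal rods in the V-cradle and index the magnifier over them

ROBOT

A 6-joint arm with a two-finger parallel gripper is mounted at the origin on the work surface. World frame = base frame: x ahead of the robot, y to its left, z up, the work surface at z = 0. Lengths are in mm, angles in rad, forces in N, time in s.
With the tool pointing down it reaches from about 300 to 775 mm from the base axis. Payload 14.6 kg.
Tool frame: the origin (TCP) lies at the very end of the fingers, on their centre line; the grasp point (between the pads) lies 19 mm behind it (grip_point_offset is the distance from the TCP to the grasp point, in mm); z points along the fingers, y is the line along which they close (so a half turn about z gives the same grasp; the last joint's range is limited). The gripper opens to 94 mm and grips with 3 to 60 N. Pads are 16 mm wide; open, the fingers measure 119 mm over their backs; the gripper's body (75 mm by 177 mm) begins 78 mm behind the grasp point.
Start: joints at [1.111, 0.3, 1.521, -0, 1.321, -0.067], TCP at [210.524, 508.103, 205.446] pointing down, gripper open.
Joint ranges: [-3.03, 3.03], [-0.79, 2.21], [0.23, 2.52], [-1.04, 4.18], [0, 3.07], [-2.55, 2.55]. Speed limits (rad/s): [2.22, 2.22, 2.57, 3.14, 3.14, 3.14].

INTERFACE

Orientations are given as [roll, pitch, yaw] about the fixed x, y, z axes, in that order (R = Rz(yaw) Ry(pitch) Rx(roll)).
In Python, from cell import read_state, camera, camera_info, sign_off, grip_point_offset gives the robot as it stands.
- The arm moves only by the shell command python3 -m handwheel 'ROWS' [FORCE]. ROWS is text: rows parted by semicolons, each of 5 numbers parted by spaces: the shift along the world's x, y, z in units of 40 mm (1.0 is 40 mm), then the turn about the world's z in units of 5 degrees (1.0 is 5 degrees), then the closure, from 0 (fully open) to 1 (shut). In form: dx dy dz yaw gripper; .... A call has 1 to 12 rows; each row shifts and turns the commanded pose from where the row before left it; what a row does not reach is not made up. A row lasts 1/12 s, in which the tool goes at most 41.7 mm and 7.16 degrees, less where a joint would pass 70% of its speed; a pose out of reach is approached as far as the arm can. A call is refused whole if a number of a shift passes 1 or a number of a turn 1, either way. A call with a gripper value outside its range is refused whole. The fingers move at their own pace and stop on an object; FORCE is the grip in N (left out, the last holds). Time passes only in rows, so rows that do not move let the fingers close. It gives the time, the measured TCP pose, the force, the opening and the grip force at its end, in the units of the state.
- read_state(): the state, without advancing time (a new reading comes with each control period).
- camera(name): name is "side" or "top"; returns (picture, depth): 400x640x3 uint8, red, green, blue; 400x640 float32, mm along the optical axis (not along the pixel's ray), 0 where there is no reading.
- camera_info(name): a dict with "intrinsics" (3x3 intrinsics, pixels), "world_from_camera" (4x4, takes a point from camera to world coordinates). Camera axes: x right, y down, z forward; pixel columns grow to the right and rows downward; lengths in mm; the calibration is good to about 2 mm. A picture is of the moment at which its call begins. camera_info takes no time and is no camera call.
- sign_off(): hands the job in; it is judged then, once.
The state is a dict: "clock": time; "joints": joint angles; "qd": joint speeds; "effort": joint torques, N m; "eef_pos": TCP position; "eef_rot": TCP orientation; "wrist_force": force on the tool from outside, world axes, zero at the start; "moment": the same for the moment, N m; "finger_gap": finger opening in mm; "finger_force": force on a finger pad.
Only numpy, scipy, OpenCV 4.12 (cv2) and the standard library are available. Lean on these libraries where they do the work, as an engineer would, in place of code of your own. Each camera call takes 0.05 s, during which the arm holds its last target. There are 200 camera calls.

TASK

Take the three brass pedal rods from the sloping drying rack and lay one in each V-groove of the inspection stand's cradle, resting on both notched rails with both ends sticking out past them; set them down, do not drop them. Then pull up the magnifier's black plunger knob, swing the arm round until the lens is over the rods, and let the plunger drop fully home into the hole there. The dark wooden dowel stays in the rack, and the other things on the bench stay where they are.

Things in the scene. Friction and masses are not known exactly. Their poses are not given: they have to be found in the camera images.
- rack: Sloping beech rack, fixed. Origin: middle of its underside on the bench. x points from the low end (stop board, robot side at yaw 0) to the high end. Two notched rails 104 mm apart hold 12 mm rods in V-notches at y = -72, -24, 24, 72 mm, sloping up along +x at 27 degrees from level, rod centres at x = 0, 82 mm above the bench. Between the rails it is open for 60 mm below the rods.
- rod_a_center (a point): Centre of brass rod A: solid, 12 mm diameter, 180 mm long, thin dark band near each end, about 170 g; x along the rod (up the slope at the start), y level across it. It starts in any of the four notches of the rack.
- rod_b_center (a point): Centre of brass rod B: solid, 12 mm diameter, 180 mm long, thin dark band near each end, about 170 g; x along the rod (up the slope at the start), y level across it. It starts in any of the four notches of the rack.
- rod_c_center (a point): Centre of brass rod C: solid, 12 mm diameter, 180 mm long, thin dark band near each end, about 170 g; x along the rod (up the slope at the start), y level across it. It starts in any of the four notches of the rack.
- dowel_center (a point): Centre of a dark walnut dowel, 12 mm diameter, 180 mm long, lying in the fourth notch of the rack among the rods; it stays there.
- stand: Inspection stand, fixed. Origin: underside, below the cradle's middle. Board 14 mm thick, x -100..100, y -85..235 mm. Two upright beech rails at x = -52 and 52 mm (16 mm thick, y -67..67, tops 71.5 mm above the bench) with 90 degree V-grooves, 24 mm wide, 12 deep, running along x at y = -45, 0, 45 mm. Brass pillar at x = 0, y = 200 mm, with index plate (68 mm radius, 150-158 mm high).
- groove_1 (a point): Where the centre of a rod seated in groove 1 comes to lie: midway between the rails, at y = -45 mm of the stand, 68 mm above the bench. Its x runs along the groove (along a laid rod), z up.
- groove_2 (a point): Where the centre of a rod seated in groove 2 comes to lie: midway between the rails, at y = 0 mm of the stand, 68 mm above the bench. Its x runs along the groove (along a laid rod), z up.
- groove_3 (a point): Where the centre of a rod seated in groove 3 comes to lie: midway between the rails, at y = 45 mm of the stand, 68 mm above the bench. Its x runs along the groove (along a laid rod), z up.
- pivot (a point): Point on the vertical axis of the magnifier's swing arm (the pillar's axis), 200 mm above the bench.
- knob (a point): Centre of the black plunger knob on the swing arm: 22 mm diameter, 16 mm high, upright, 55 mm from the pivot axis, 200 mm above the bench when home. Under it a thinner brass barrel (16 mm diameter) stands on the arm's flat bar, whose top is 32 mm below the knob's centre. It goes round with the arm.
- lens_center (a point): Centre of the lens, brass frame 110 mm diameter, 12 mm thick, 164 mm above the bench, 200 mm from the pivot on the same side as the knob; parked away from the cradle at the start.
- swing (a joint): Angle of the swing arm, rad: 0 parked (start, locked by the plunger), growing clockwise seen from above; 1.309 (75 degrees) is the other hole, lens over the cradle. Play in a hole 0.03. Stops at -0.12 and 1.50. Light friction; stays where left.
- plunger (a joint): How far the plunger knob is pulled up, m: 0 home with the pin in a hole, 0.010 fully up. Spring 5 N at home to 9 N fully up, pulling it down. The arm is free above 0.0065; between the holes the pin rides on the plate at 0.0065 and drops by itself over a hole.
- hammer_head: Pale birch and white felt grand hammer head, 60 x 25 x 11 mm, lying on the board of the stand beside the pillar; leave it.
- mug: Brown stoneware mug, 80 mm across, 92 mm high, handle at its +y; leave it. Origin: centre of its underside.
- offcut_a: Spruce offcut 190 x 55 x 10 mm lying flat; leave it. Origin: centre of its underside.
- offcut_b: Spruce offcut 150 x 70 x 10 mm lying flat; leave it. Origin: centre of its underside.
- pliers: Brass bending pliers, 165 mm long, 12 mm high, lying flat, jaws to +x, origin under the pivot; leave them.
- jar: Amber glass jar with dark lid, 56 mm across, 62 mm high; leave it. Origin: centre of its underside.
Things that resemble listed ones, but are neither listed nor needed, are in the scene too. Leave any grey or red look-alike of the part that bears rod_c_center alone.

How it is judged (in metres and radians):
On the way, in this order (a step that is already met when the one before it is completed fails the run):
1. the three brass rods lie in the three grooves of the cradle, let go (angle between the x axis of each of rod_a_center, rod_b_center, rod_c_center and the x axis of groove_2, either way round below 0.05 rad and ((y of rod_a_center in the frame of groove_1 between -0.003 and 0.003 m and z of rod_a_center in the frame of groove_1 between -0.003 and 0.003 m and x of rod_a_center in the frame of groove_1 between -0.03 and 0.03 m) or (y of rod_a_center in the frame of groove_2 between -0.003 and 0.003 m and z of rod_a_center in the frame of groove_2 between -0.003 and 0.003 m and x of rod_a_center in the frame of groove_2 between -0.03 and 0.03 m) or (y of rod_a_center in the frame of groove_3 between -0.003 and 0.003 m and z of rod_a_center in the frame of groove_3 between -0.003 and 0.003 m and x of rod_a_center in the frame of groove_3 between -0.03 and 0.03 m)) and ((y of rod_b_center in the frame of groove_1 between -0.003 and 0.003 m and z of rod_b_center in the frame of groove_1 between -0.003 and 0.003 m and x of rod_b_center in the frame of groove_1 between -0.03 and 0.03 m) or (y of rod_b_center in the frame of groove_2 between -0.003 and 0.003 m and z of rod_b_center in the frame of groove_2 between -0.003 and 0.003 m and x of rod_b_center in the frame of groove_2 between -0.03 and 0.03 m) or (y of rod_b_center in the frame of groove_3 between -0.003 and 0.003 m and z of rod_b_center in the frame of groove_3 between -0.003 and 0.003 m and x of rod_b_center in the frame of groove_3 between -0.03 and 0.03 m)) and ((y of rod_c_center in the frame of groove_1 between -0.003 and 0.003 m and z of rod_c_center in the frame of groove_1 between -0.003 and 0.003 m and x of rod_c_center in the frame of groove_1 between -0.03 and 0.03 m) or (y of rod_c_center in the frame of groove_2 between -0.003 and 0.003 m and z of rod_c_center in the frame of groove_2 between -0.003 and 0.003 m and x of rod_c_center in the frame of groove_2 between -0.03 and 0.03 m) or (y of rod_c_center in the frame of groove_3 between -0.003 and 0.003 m and z of rod_c_center in the frame of groove_3 between -0.003 and 0.003 m and x of rod_c_center in the frame of groove_3 between -0.03 and 0.03 m)) and contact force between the fingers and rod_a below 0.3 N and contact force between the fingers and rod_b below 0.3 N and contact force between the fingers and rod_c below 0.3 N), for 0.2 s.
2. the plunger is pulled up and the arm swung out of its parked place (value of joint plunger above 0.005 m and value of joint swing above 0.3 rad), for 0.1 s.
3. the plunger is home in the hole with the lens over the rods (value of joint swing between 1.259 and 1.359 rad and value of joint plunger below 0.0015 m), for 0.2 s.
At the end, for the whole second after the job is handed in: Each brass rod rests in a groove of its own: centre within 3 mm sideways and in height of the seated point, 30 mm lengthwise, within 0.05 rad of the groove, at rest; swing arm within 0.05 rad of 1.309, plunger within 1.5 mm of home; all let go (all of step 1 and all of step 3 and contact force between the fingers and swing below 0.3 N and linear speed of each of rod_a, rod_b, rod_c below 0.02 m/s); the robot touches nothing.
It fails at once if a rod was dropped (fell freely at more than 0.6 m/s, about 18 mm) ((linear speed of rod_a above 0.6 m/s and contact force between the fingers and rod_a below 0.01 N) or (linear speed of rod_b above 0.6 m/s and contact force between the fingers and rod_b below 0.01 N) or (linear speed of rod_c above 0.6 m/s and contact force between the fingers and rod_c below 0.01 N)).
It fails at once if the dowel was taken out of its notch (distance of dowel_center from where it was at the start of the episode above 0.015 m).
It fails at once if another thing on the bench was shifted more than 30 mm (distance of any of hammer_head, mug, offcut_a, offcut_b, pliers, jar from where it was at the start of the episode above 0.03 m).
It also fails if it takes over 72 s, if anything falls off the work surface, if the arm or the gripper's body presses on something with over 40 N, if the wrist force passes 120 N, or if a joint passes its speed limit or range.

## Working session

There is one attempt and no reset: what is moved stays moved. The work goes in short steps, Python scripts to look and compute and a shell command to move; the robot and the scene stay as the last step left them, time stands still between calls to the robot, and variables do not carry over. Pictures are saved under pics/ and viewed, at most 10 in all, crops included, and the job is handed in when it is done.

```bash
mkdir -p pics; cat > h.py <<'E'
import numpy as np, cv2
from cell import *
def grab(n):
    p,d=camera(n); np.savez(f'pics/{n}.npz',p=p,d=d); return p,d
def load(n):
    z=np.load(f'pics/{n}.npz'); return z['p'],z['d']
def world(n,d):
    i=camera_info(n); K=np.array(i['intrinsics']);T=np.array(i['world_from_camera'])
    v,u=np.mgrid[:d.shape[0],:d.shape[1]]
    P=np.stack([(u-K[0,2])/K[0,0]*d,(v-K[1,2])/K[1,1]*d,d],-1)
    return P@T[:3,:3].T+T[:3,3]
def save(name,p,s=1):
    cv2.imwrite('pics/'+name,cv2.resize(p[...,::-1],None,fx=s,fy=s,interpolation=cv2.INTER_CUBIC))
E
python3 - <<'E'
from h import *
for n in('top','side'):
    p,d=grab(n); save(n+'0.png',p,1.25); print(camera_info(n))
print(read_state(),grip_point_offset)
E
```

```text
{'intrinsics': array([[430.67915863,   0.        , 320.83515566],
       [  0.        , 430.67915863, 194.76695682],
       [  0.        ,   0.        ,   1.        ]]), 'world_from_camera': array([[ 1.72163328e-02, -9.95036689e-01,  9.80080907e-02,
         3.25549154e+02],
       [-9.99582278e-01, -1.48530175e-02,  2.47922775e-02,
         4.67531389e+01],
       [-2.32135098e-02, -9.83939827e-02, -9.94876755e-01,
         1.54773747e+03],
       [ 0.00000000e+00,  0.00000000e+00,  0.00000000e+00,
         1.00000000e+00]])}
{'intrinsics': array([[508.25345759,   0.        , 310.17517212],
       [  0.        , 508.25345759, 198.10123188],
       [  0.        ,   0.        ,   1.        ]]), 'world_from_camera': array([[-9.95550324e-01, -6.95408372e-02,  6.35895055e-02,
         3.85781414e+02],
       [-9.42298640e-02,  7.38513651e-01, -6.67621389e-01,
         9.20450144e+02],
       [-5.34767587e-04, -6.70642721e-01, -7.41780328e-01,
         1.10398441e+03],
       [ 0.00000000e+00,  0.00000000e+00,  0.00000000e+00,
         1.00000000e+00]])}
{'clock': 0.1, 'joints': array([ 1.11136810e+00,  3.00414007e-01,  1.52155036e+00, -5.59046427e-06,
        1.32068655e+00, -6.66203804e-02]), 'qd': array([-0.00159099, -0.00193557, -0.00106227,  0.00013378,  0.00151351,
        0.00038896]), 'effort': array([ 2.17121393e-03, -5.32644367e+01, -3.53282189e+01,  7.10021588e-02,
        2.34889792e-02, -8.04404931e-05]), 'eef_pos': array([210.43634431, 507.88407779, 204.93063951]), 'eef_rot': array([-3.14053638e+00, -6.50467289e-05,  2.74878615e+00]), 'wrist_force': array([ 0.97327664, -0.63129043, -0.5694217 ]), 'moment': array([ 0.07409821, -0.0202453 ,  0.00709425]), 'finger_force': 0.0, 'finger_gap': 93.72102694847531} 18.8
```

View pics/top0.png

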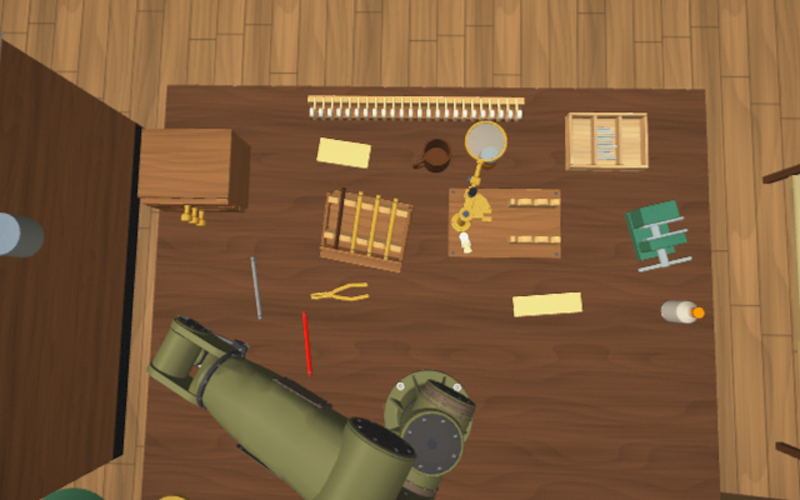

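View pics/side0.png

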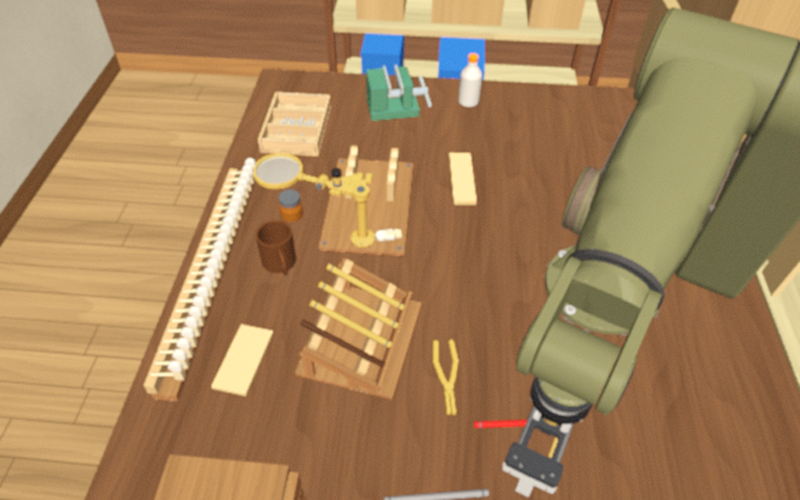

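Top view (800 px wide): the rack is at about (366,231). The dark dowel is in the leftmost notch (340,215). Brass rods are at (357,225), (374,225) and (392,228). Grey (256,288) and red (307,343) look-alikes lie on the bench, and I leave them. The stand is at (505,222), with rails at rows 202 and 240. The knob is dark at (472,191) and the lens is at (486,141).

```bash
python3 - <<'E'
from h import *
p,d=load('top'); P=world('top',d)
hsv=cv2.cvtColor(p,cv2.COLOR_RGB2HSV)
s=(slice(140,230),slice(245,460))
c=p[140:225,250:450]; save('crop.png',c,4)
# rods: brass pixels in rack region, z>45
for nm,lo,hi in (('brass',(20,150,110),(32,255,255)),):
    m=cv2.inRange(hsv,lo,hi)>0
    m&=(P[...,2]>40)
    box=np.zeros_like(m); box[145:220,255:330]=1
    n,l,st,ce=cv2.connectedComponentsWithStats((m&box).astype(np.uint8))
    for i in range(1,n):
        if st[i,4]<25: continue
        q=P[l==i]; c0=q.mean(0); u,sv,vt=np.linalg.svd(q-c0); v=vt[0]*np.sign(vt[0,0])
        t=(q-c0)@v
        print(i,st[i],c0.round(1),v.round(3),'mid',(c0+v*(t.min()+t.max())/2).round(1),'len',np.ptp(t).round(),'yaw',np.degrees(np.arctan2(v[1],v[0])).round(2))
# board of stand
b=np.zeros(m.shape,bool); b[140:215,345:460]=1
mm=b&(abs(P[...,2]-14)<5); pts=P[mm][:,:2].astype(np.float32)
print('board z',np.median(P[mm][:,2]),cv2.minAreaRect(pts),cv2.boxPoints(cv2.minAreaRect(pts)))
mm=b&(abs(P[...,2]-71.5)<5); q=P[mm]; q=q[q[:,1]<60]
for k in (q[:,0]>np.median(q[:,0]),q[:,0]<=np.median(q[:,0])):
    print('rail',q[k].mean(0),q[k].min(0),q[k].max(0),len(q[k]))
E
```

```text
2 [281 157   8  42 109] [524.4 207.  100.7] [ 0.103  0.113 -0.988] mid [451.3 126.8 801.1] len 1520.0 yaw 47.66
3 [294 156  10  46 122] [521.7 160.7  89.9] [ 0.876 -0.161  0.455] mid [521.9 160.6  90. ] len 167.0 yaw -10.39
5 [308 163   9  42 113] [507.5 113.7 100.5] [ 0.089  0.051 -0.995] mid [444.6  77.5 803. ] len 1506.0 yaw 29.97
board z 14.259153090955351 ((551.822998046875, -205.73207092285156), (253.08010864257812, 410.1897277832031), 0.3078962564468384) [[ 4.2418265e+02 -1.3201654e+00]
 [ 4.2638687e+02 -4.1150397e+02]
 [ 6.7946338e+02 -4.1014398e+02]
 [ 6.7725916e+02  3.9825439e-02]]
rail [ 593.79177359 -282.26633997   70.98643867] [ 586.05934187 -350.099663     66.57078159] [ 601.83215674 -215.00463799   76.39551671] 129
rail [ 491.00330003 -283.16074885   70.88828343] [ 481.83529068 -349.36307333   66.50923624] [ 586.03909151 -215.17113106   76.48102186] 129
```

View pics/crop.png

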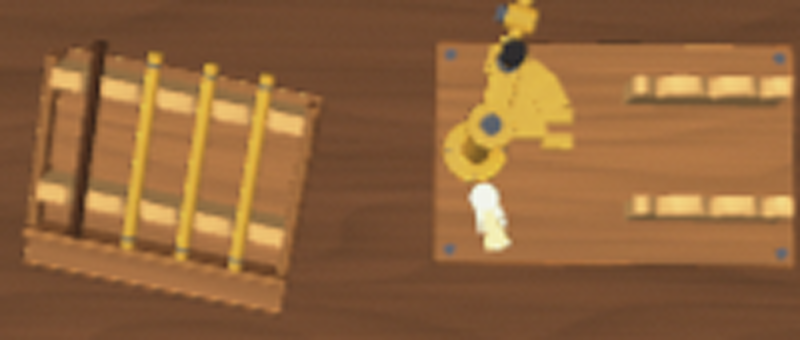

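The crop confirms it: the dark dowel sits in the left notch (85,140). The three brass rods with end bands are at (142,150), (196,160) and (250,170). Next I refine the fits with outliers removed.

```bash
cat > fit.py <<'E'
from h import *
def rods(n,box):
    p,d=load(n); P=world(n,d); hsv=cv2.cvtColor(p,cv2.COLOR_RGB2HSV)
    m=cv2.inRange(hsv,(20,140,90),(32,255,255))>0
    m&=(P[...,2]>35)&(P[...,2]<150)&(P[...,0]>box[0])&(P[...,0]<box[1])&(P[...,1]>box[2])&(P[...,1]<box[3])
    k,l,st,ce=cv2.connectedComponentsWithStats(m.astype(np.uint8))
    for i in range(1,k):
        if st[i,4]<40: continue
        q=P[l==i]; v=cv2.fitLine(q.astype(np.float32),cv2.DIST_HUBER,0,.01,.01).ravel(); c0=v[3:];v=v[:3]*np.sign(v[0])
        t=(q-c0)@v
        print(n,st[i,4],'c0',c0.round(1),'mid',(c0+v*(t.min()+t.max())/2).round(1),'len',np.ptp(t).round(),'yaw',np.degrees(np.arctan2(v[1],v[0])).round(2),'slope',np.degrees(np.arcsin(v[2])).round(1))
E
python3 - <<'E'
from fit import *
for n in('top','side'):
    rods(n,(400,640,60,260))
    p,d=load(n);P=world(n,d)
    q=P[(abs(P[...,2]-71.5)<3)&(P[...,1]<-205)&(P[...,1]>-360)&(P[...,0]>470)&(P[...,0]<620)]
    for a,b in((470,510),(575,620)):
        r=q[(q[:,0]>a)&(q[:,0]<b)]; f=np.polyfit(r[:,1],r[:,0],1)
        print(n,'rail',len(r),np.median(r,0).round(1),r.min(0).round(1),r.max(0).round(1),'yaw',-np.degrees(f[0]).round(2))
    h=cv2.cvtColor(p,cv2.COLOR_RGB2HSV)[...,2]
    k=(abs(P[...,2]-208)<4)&(P[...,0]>480)&(P[...,0]<680)&(P[...,1]>-160)&(P[...,1]<0)
    print('knob top',k.sum(),P[k].mean(0).round(1),P[k].min(0).round(),P[k].max(0).round())
    k=(abs(P[...,2]-170)<4)&(P[...,0]>640)&(P[...,0]<900)&(P[...,1]>-250)&(P[...,1]<0)
    print('lens',k.sum(),P[k].mean(0).round(1),P[k].min(0).round(),P[k].max(0).round())
E
```

```text
top 108 c0 [525.9 208.4  87.5] mid [523.8 208.8  86.4] len 154.0 yaw -9.77 slope 26.5
top 122 c0 [522.1 160.5  90.2] mid [521.9 160.6  90.1] len 167.0 yaw -10.28 slope 27.0
top 115 c0 [510.2 114.   88.3] mid [507.6 114.5  86.9] len 157.0 yaw -10.44 slope 26.8
top rail 92 [ 489.2 -273.8   71.3] [ 481.8 -348.3   68.5] [ 497.5 -215.2   74.5] yaw 1.2
top rail 90 [ 593.7 -291.7   70.9] [ 586.  -350.1   68.6] [ 601.8 -218.7   74.4] yaw 0.17
knob top 33 [594.5 -96.5 207.8] [ 585. -104.  205.] [605. -88. 212.]
lens 626 [ 730.7 -133.   169.2] [ 640. -186.  166.] [787. -81. 174.]
side 52 c0 [510.3 118.2  82.9] mid [510.2 118.2  82.9] len 93.0 yaw -9.74 slope 27.8
side 67 c0 [529.8 164.   89.7] mid [528.5 164.3  89. ] len 127.0 yaw -10.47 slope 26.6
side 48 c0 [528.  213.3  84.6] mid [530.3 212.9  85.8] len 92.0 yaw -11.43 slope 25.8
side rail 75 [ 488.5 -289.6   70.8] [ 480.5 -351.8   68.7] [ 496.7 -214.7   74.5] yaw -0.21
side rail 74 [ 592.6 -297.5   71.1] [ 584.2 -351.8   68.5] [ 600.4 -244.3   74.5] yaw 0.68
knob top 30 [592.4 -94.8 207.5] [ 583. -105.  204.] [601. -85. 211.]
lens 629 [ 728.2 -131.   168.4] [ 640. -189.  166.] [787. -78. 174.]
```

Both cameras agree. The stand is at (541,-282.5) with yaw about 0. The rods have yaw -10.2° and slope 27°, with centres near A(529,208), B(521,160.7) and C(512.5,113.7), all at z about 84. I go above C with the gap partly closed.

```bash
python3 -m handwheel '.6 -.78 0 .205 .62;.6 -.78 0 .205 .62;.6 -.78 0 .205 .62;.6 -.78 0 .205 .62;.6 -.78 0 .205 .62;.6 -.78 0 .205 .62;.6 -.78 0 .205 .62;.6 -.78 0 .205 .62;.6 -.78 0 .205 .62;.6 -.78 0 .205 .62;.6 -.78 0 .205 .62;.6 -.78 0 .205 .62' 20
python3 -m handwheel '.33 -.45 -.3 0 .62;0 0 -.8 0 .62;0 0 0 0 .62;0 0 0 0 .62'
python3 -c "
from h import *
s=read_state();print(s['eef_pos'],np.degrees(s['eef_rot']),s['joints'],s['finger_gap'])
p,d=grab('side');save('s1.png',p[180:340,180:380],3.5)"
```

```text
clock: 1.1
eef_pos: [499.3, 131.8, 205.3]
eef_rot: [-3.142, -0.0, 2.964]
wrist_force: [0.4, 1.1, -0.0]
finger_gap: 35.7
finger_force: 0.0
clock: 1.43
eef_pos: [510.9, 115.6, 160.7]
eef_rot: [-3.141, -0.003, 2.963]
wrist_force: [0.4, -0.3, 0.6]
finger_gap: 35.9
finger_force: 0.0
[510.90160823 115.63271332 160.65635878] [-179.94214801   -0.18398115  169.77547531] [ 1.52606829e-01  2.85652699e-01  1.64761742e+00  9.49148469e-05
  1.21168745e+00 -1.23977300e+00] 35.869550525115386
```

View pics/s1.png

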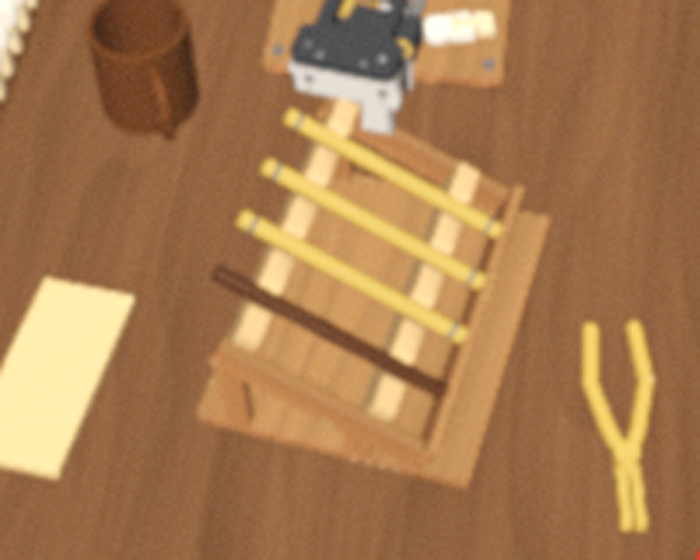

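The gripper hangs over rod C, the rearmost brass rod in this view, at about (395,170). The fingers close across the rod and the body's long side lies along the closing line. I correct y by -2 mm, descend and close.

```bash
python3 -m handwheel '0 -.05 -.8 0 .62;0 0 -.8 0 .62;0 0 -.6 0 .62;0 0 -.2 0 .62;0 0 0 0 .62;0 0 0 0 1;0 0 0 0 1;0 0 0 0 1;0 0 0 0 1;0 0 0 0 1' 25
python3 -m handwheel '0 0 .3 0 1;0 0 .7 0 1;0 0 .9 0 1;0 0 1 0 1;0 0 1 0 1;0 0 1 0 1;0 0 .9 0 1;0 0 0 0 1'
python3 -c "
from h import *
s=read_state();print(s['joints'])
p,d=grab('side');save('s2.png',p[40:340,180:480],2)"
```

```text
clock: 2.32
eef_pos: [512.1, 111.6, 66.9]
eef_rot: [-3.138, 0.001, 2.964]
wrist_force: [-5.2, -19.0, 10.0]
finger_gap: 11.1
finger_force: 25.0
clock: 2.98
eef_pos: [513.1, 113.9, 305.7]
eef_rot: [3.138, 0.011, 2.963]
wrist_force: [-0.1, -0.6, -0.9]
finger_gap: 10.9
finger_force: 25.0
[ 1.48812240e-01  1.80421674e-01  1.43818724e+00  4.26640262e-06
  1.51130810e+00 -1.24387892e+00]
```

View pics/s2.png

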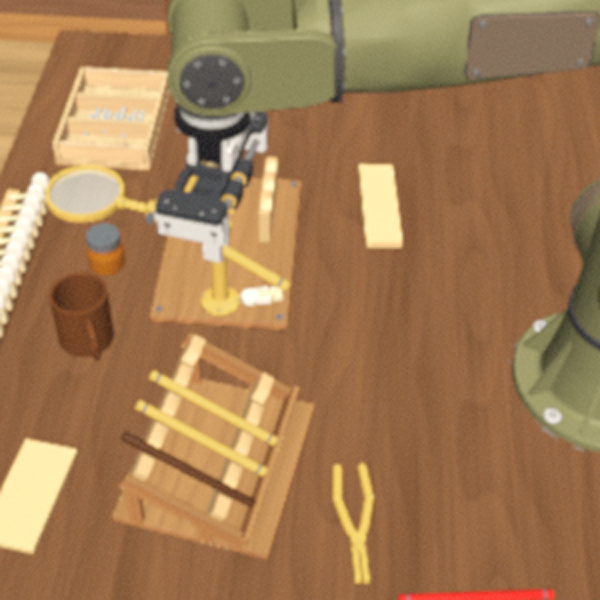

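Rod C is held and lifted, still tilted (its low end at (285,285)). The rack still holds two rods and the dowel. I measure where the grip sits along the rod.

```bash
cat > held.py <<'E'
from h import *
def held(n='side'):
    p,d=grab(n); P=world(n,d); hsv=cv2.cvtColor(p,cv2.COLOR_RGB2HSV); e=read_state()['eef_pos']
    m=cv2.inRange(hsv,(20,140,80),(32,255,255))>0
    g=e+[0,0,19]; D=P-g
    m&=(abs(D[...,0])<100)&(abs(D[...,1])<30)&(abs(D[...,2])<70)
    q=P[m]; v=cv2.fitLine(q.astype(np.float32),cv2.DIST_HUBER,0,.01,.01).ravel(); c=v[3:];v=v[:3]*np.sign(v[0]); t=(q-g)@v
    print('tcp',e,'n',len(q),'ends along rod from grip',t.min(),t.max(),'yaw',np.degrees(np.arctan2(v[1],v[0])),'slope',np.degrees(np.arcsin(v[2])),'line at grip',c+v*((g-c)@v)-g)
if __name__=='__main__': held()
E
python3 held.py
```

```text
tcp [511.84111271 113.73880887 298.71774568] n 64 ends along rod from grip -91.55816543051768 86.43814816624808 yaw -9.409901 slope 27.943449 line at grip [0.26604897 6.61437176 1.54391447]
```

```bash
python3 -m handwheel '.065 -.5 0 .17 1;.065 -.9 0 .17 1;.065 -1 0 .17 1;.065 -1 0 .17 1;.065 -1 0 .17 1;.065 -1 0 .17 1;.065 -1 0 .17 1;.065 -1 0 .17 1;.065 -1 0 .17 1;.065 -1 0 .17 1;.065 -.9 0 .17 1;.065 -.7 0 .17 1'
python3 -m handwheel '0 0 -.5 0 1;0 0 -.9 0 1;0 0 -.9 0 1;0 0 -.9 0 1;0 0 -.9 0 1;0 0 0 0 1;0 0 0 0 1'
python3 held.py; python3 -c "
from h import *
s=read_state();print(s['eef_rot'],s['joints'])
p,d=grab('top');P=world('top',d);save('t3.png',p[140:225,330:470],5)"
```

```text
clock: 4.08
eef_pos: [542.0, -328.9, 295.2]
eef_rot: [3.14, -0.003, 3.141]
wrist_force: [-0.2, 0.5, -1.9]
finger_gap: 11.3
finger_force: 25.0
clock: 4.67
eef_pos: [542.0, -325.7, 131.7]
eef_rot: [3.139, -0.004, 3.141]
wrist_force: [-0.2, -1.1, -0.5]
finger_gap: 11.2
finger_force: 25.0
tcp [ 543.0454725  -326.36654096  134.27018991] n 83 ends along rod from grip -95.58783877101972 82.87625555286894 yaw 0.09675771 slope 26.530827 line at grip [ 1.22303305  7.06201486 -2.47360646]
[ 3.14151215e+00 -1.93696420e-04  3.14152869e+00] [-5.98930959e-01  5.46090835e-01  1.34278223e+00 -4.49443429e-05
  1.25292496e+00 -2.16964926e+00]
```

View pics/t3.png

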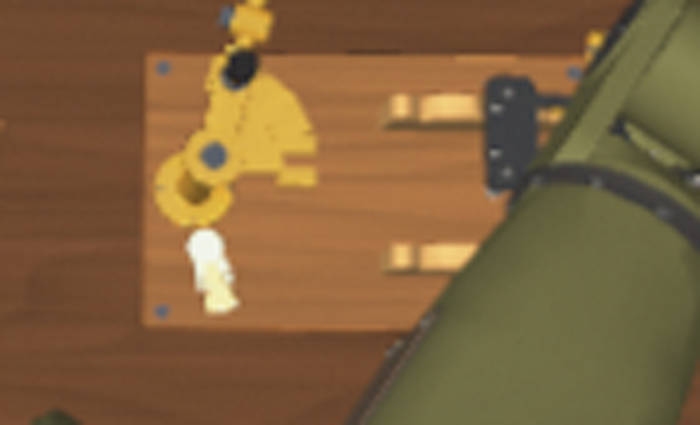

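The rod is aligned above groove 1 (yaw 0.1°). In camera coordinates the groove lies about 3 mm further to -y than the tool, so I correct that. I lower to first contact, then let the rod pivot in a light grip.

```bash
python3 -m handwheel '0 -.08 -.5 0 1;0 0 -.5 0 1;0 0 -.3 0 1;0 0 0 0 1' 25
python3 -m handwheel '0 0 -.1 0 1;0 0 -.1 0 1;0 0 -.1 0 1;0 0 -.1 0 1;0 0 0 0 1' 10
python3 held.py
```

```text
clock: 5.1
eef_pos: [542.5, -329.4, 80.7]
eef_rot: [3.141, -0.001, 3.142]
wrist_force: [-0.5, -1.1, -0.8]
finger_gap: 11.2
finger_force: 25.0
clock: 5.52
eef_pos: [542.8, -329.5, 65.0]
eef_rot: [3.141, -0.0, 3.142]
wrist_force: [-0.6, -0.2, -0.4]
finger_gap: 11.5
finger_force: 10.0
tcp [ 542.84027554 -329.47043109   65.28348552] n 46 ends along rod from grip -93.62744620926786 82.44278754057422 yaw -0.73140085 slope 11.480036 line at grip [ 0.6732202   7.55617852 -2.83968495]
```

The rod is pivoting as intended (slope now 11°). I continue down.

```bash
python3 -m handwheel '0 0 -.1 0 1;0 0 -.1 0 1;0 0 -.1 0 1;0 0 -.05 0 1;0 0 -.03 0 1;0 0 0 0 1' 8; python3 held.py
```

```text
clock: 6.07
eef_pos: [543.3, -330.3, 51.0]
eef_rot: [-3.14, 0.001, 3.141]
wrist_force: [-1.1, -3.3, 5.5]
finger_gap: 11.6
finger_force: 8.0
tcp [ 543.3020588  -330.29735309   51.00655463] n 54 ends along rod from grip -92.39302260625442 81.40773555440883 yaw 0.698643 slope -0.57853144 line at grip [-0.10678319  7.12559922 -1.96974143]
```

The rod is level with 5.5 N of support, so it is seated. I release and rise.

```bash
python3 -m handwheel '0 0 0 0 .8;0 0 0 0 .62;0 0 0 0 .62;0 0 .3 0 .62;0 0 .8 0 .62;0 0 1 0 .62;0 0 1 0 .62;0 0 1 0 .62;0 0 1 0 .62;0 0 0 0 .62'
python3 - <<'E'
from fit import *
grab('side'); rods('side',(400,680,-370,-200))
E
```

```text
clock: 6.95
eef_pos: [544.4, -330.3, 264.1]
eef_rot: [-3.135, 0.01, -3.141]
wrist_force: [-0.1, 0.1, -0.3]
finger_gap: 35.6
finger_force: 0.0
```

```bash
python3 -m handwheel '-.045 1 0 -.17 .62;-.045 1 0 -.17 .62;-.045 1 0 -.17 .62;-.045 1 0 -.17 .62;-.045 1 0 -.17 .62;-.045 1 0 -.17 .62;-.045 1 0 -.17 .62;-.045 1 0 -.17 .62;-.045 1 0 -.17 .62;-.045 1 0 -.17 .62;-.045 1 0 -.17 .62;-.045 1 0 -.17 .62'
python3 -m handwheel '0 .2 -.8 0 .62;0 0 -.9 0 .62;0 0 -.7 0 .62;0 0 0 0 .62;0 0 0 0 .62'
python3 - <<'E'
from h import *
print(read_state()['eef_pos'],read_state()['eef_rot'])
for n in('side','top'):
    p,d=grab(n);P=world(n,d);hsv=cv2.cvtColor(p,cv2.COLOR_RGB2HSV)
    m=(cv2.inRange(hsv,(18,120,70),(34,255,255))>0)&(P[...,2]>55)&(P[...,2]<90)&(abs(P[...,0]-541)<110)&(P[...,1]>-350)&(P[...,1]<-300)
    q=P[m];print(n,len(q),q.mean(0),q.min(0),q.max(0)); print(np.polyfit(q[:,0],q[:,1],1),np.polyfit(q[:,0],q[:,2],1))
E
```

```text
clock: 8.0
eef_pos: [520.4, 152.4, 253.8]
eef_rot: [-3.141, -0.001, 2.963]
wrist_force: [0.7, -0.5, 0.6]
finger_gap: 35.5
finger_force: 0.0
clock: 8.42
eef_pos: [520.7, 158.4, 157.8]
eef_rot: [-3.141, -0.003, 2.964]
wrist_force: [-0.2, 0.7, 0.7]
finger_gap: 36.0
finger_force: 0.0
[520.72669229 158.40205756 157.8129333 ] [-3.14053546e+00 -2.52900092e-03  2.96351206e+00]<stdin>:6: RuntimeWarning: Mean of empty slice.
  ret = um.true_divide(
Traceback (most recent call last):
ValueError: zero-size array to reduction operation minimum which has no identity
```

```bash
python3 -c "
from h import *
p,d=load('side')
q,_=grab('top')
save('c4.png',np.vstack([p[90:220,200:400],q[140:225,290:490]]),2.7)"
```

```text
(no output)
```

View pics/c4.png

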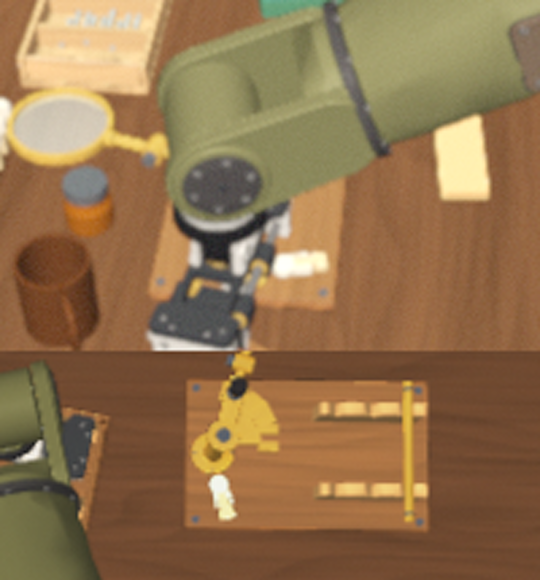

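The top crop shows rod C lying straight in groove 1 (407,450), with both ends past the rails. The side camera was only occluded. Now rod B.

```bash
python3 -m handwheel '0 0 -.8 0 .62;0 0 -.8 0 .62;0 0 -.55 0 .62;0 0 -.17 0 .62;0 0 0 0 .62;0 0 0 0 1;0 0 0 0 1;0 0 0 0 1;0 0 0 0 1;0 0 0 0 1' 25
python3 -m handwheel '0 0 .3 0 1;0 0 .7 0 1;0 0 .9 0 1;0 0 1 0 1;0 0 1 0 1;0 0 1 0 1;0 0 .9 0 1;0 0 0 0 1'
python3 held.py
```

```text
clock: 9.35
eef_pos: [521.8, 158.4, 66.6]
eef_rot: [3.141, 0.002, 2.964]
wrist_force: [-1.5, -2.3, 7.5]
finger_gap: 11.2
finger_force: 25.0
clock: 10.02
eef_pos: [522.5, 158.9, 306.0]
eef_rot: [3.137, 0.01, 2.964]
wrist_force: [-0.4, -0.6, -1.4]
finger_gap: 11.6
finger_force: 25.0
tcp [521.92429993 158.73350522 301.84050893] n 68 ends along rod from grip -89.82375580696761 86.25819191154748 yaw -10.633882 slope 27.680418 line at grip [-0.37401165  6.57554807  3.01384337]
```

```bash
python3 -m handwheel '.044 -.5 0 .17 1;.044 -.9 0 .17 1;.044 -1 0 .17 1;.044 -1 0 .17 1;.044 -1 0 .17 1;.044 -1 0 .17 1;.044 -1 0 .17 1;.044 -1 0 .17 1;.044 -1 0 .17 1;.044 -1 0 .17 1;.044 -.95 0 .17 1;.044 -.75 0 .17 1'
python3 -m handwheel '0 0 -.5 0 1;0 0 -.9 0 1;0 0 -1 0 1;0 0 -1 0 1;0 0 -1 0 1;0 0 -.6 0 1;0 0 -.3 0 1;0 0 0 0 1;0 0 0 0 1'
python3 held.py
```

```text
clock: 11.07
eef_pos: [541.5, -288.0, 296.0]
eef_rot: [3.14, -0.002, 3.141]
wrist_force: [0.3, 0.8, -1.4]
finger_gap: 11.2
finger_force: 25.0
clock: 11.82
eef_pos: [542.6, -285.5, 86.1]
eef_rot: [3.142, 0.0, 3.142]
wrist_force: [0.8, -0.5, -0.7]
finger_gap: 11.0
finger_force: 25.0
tcp [ 543.06856735 -285.8475595    87.10823342] n 52 ends along rod from grip -81.09836488381922 83.51567106551103 yaw 0.59601384 slope 26.8532 line at grip [ 0.35624076  7.4374445  -0.85638032]
```

```bash
python3 -m handwheel '0 0 -.15 0 1;0 0 -.1 0 1;0 0 -.1 0 1;0 0 -.1 0 1;0 0 -.1 0 1;0 0 -.1 0 1;0 0 -.1 0 1;0 0 -.06 0 1;0 0 -.04 0 1;0 0 -.03 0 1;0 0 0 0 1' 9; python3 held.py
```

```text
clock: 12.78
eef_pos: [542.7, -285.4, 51.0]
eef_rot: [-3.142, 0.001, -3.142]
wrist_force: [-1.7, 3.6, 5.9]
finger_gap: 11.1
finger_force: 9.0
tcp [ 542.66040243 -285.40171864   50.94055806] n 48 ends along rod from grip -92.1141409638086 82.42725675776836 yaw -0.16996999 slope -0.10567687 line at grip [ 0.01814015  7.50886737 -2.24197047]
```

The rod is level and supported. I release it and go to A.

```bash
python3 -m handwheel '0 0 0 0 .8;0 0 0 0 .62;0 0 0 0 .62;0 0 .3 0 .62;0 0 .8 0 .62;0 0 1 0 .62;0 0 1 0 .62;0 0 1 0 .62;0 0 1 0 .62;0 0 .2 0 .62'
python3 -m handwheel '-.025 1 0 -.17 .62;-.025 1 0 -.17 .62;-.025 1 0 -.17 .62;-.025 1 0 -.17 .62;-.025 1 0 -.17 .62;-.025 1 0 -.17 .62;-.025 1 0 -.17 .62;-.025 1 0 -.17 .62;-.025 1 0 -.17 .62;-.025 1 0 -.17 .62;-.025 1 0 -.17 .62;-.025 1 0 -.17 .62'
python3 -m handwheel '0 .28 -.8 0 .62;0 0 -.9 0 .62;0 0 -.7 0 .62;0 0 0 0 .62;0 0 0 0 .62'
python3 - <<'E'
from h import *
n='top'
p,d=grab(n);P=world(n,d);hsv=cv2.cvtColor(p,cv2.COLOR_RGB2HSV)
m0=(cv2.inRange(hsv,(18,120,70),(34,255,255))>0)
for a in(-330,-283):
    m=m0&(P[...,2]>55)&(P[...,2]<90)&(abs(P[...,0]-541)<110)&(abs(P[...,1]-a)<15)
    q=P[m];print(n,len(q),q.mean(0).round(1),q.min(0).round(1),q.max(0).round(1),np.polyfit(q[:,0],q[:,1],1),np.polyfit(q[:,0],q[:,2],1)[0])
m=m0&(P[...,2]>145)&(P[...,2]<163)&(abs(P[...,0]-541)<90)&(P[...,1]>-170)&(P[...,1]<-60)
q=P[m];print('plate',len(q),q.min(0),q.max(0),np.percentile(q[:,2],[10,50,90]));
for a in range(490,620,10):
    r=q[abs(q[:,0]-a)<5]
    if len(r):print(a,len(r),r[:,1].min().round(1))
E
```

```text
clock: 13.67
eef_pos: [543.5, -286.1, 270.7]
eef_rot: [-3.136, 0.009, 3.142]
wrist_force: [0.2, -0.6, 1.0]
finger_gap: 35.7
finger_force: 0.0
clock: 14.67
eef_pos: [529.9, 196.4, 263.1]
eef_rot: [3.141, 0.001, 2.963]
wrist_force: [1.1, 0.1, -0.4]
finger_gap: 36.2
finger_force: 0.0
clock: 15.08
eef_pos: [530.3, 205.6, 166.7]
eef_rot: [-3.141, -0.001, 2.963]
wrist_force: [-0.3, -0.1, 0.8]
finger_gap: 35.5
finger_force: 0.0
top 208 [ 543.  -328.5   72.5] [ 451.9 -344.6   62.1] [ 629.9 -315.5   81.5] [ 4.08294427e-03 -3.30752770e+02] -0.003310802962179674
top 223 [ 537.4 -282.8   72.1] [ 451.2 -297.9   57.7] [ 627.4 -269.1   80.4] [-3.09667181e-03 -2.81173955e+02] 0.0015313529418304324
plate 253 [ 525.53600412 -148.92744651  147.39669978] [624.3794158  -64.02168559 162.93028757] [154.62690556 158.37642433 161.30805168]
530 26 -148.9
540 31 -148.4
550 45 -148.3
560 44 -146.2
570 37 -144.6
580 30 -139.1
590 25 -131.9
600 9 -122.2
610 3 -86.6
```

Rods C and B sit in grooves 1 and 2. The plate edge is about 134 mm from groove 2, so at groove 3 the gripper body clears it by about 1 mm. There I'll aim 3 mm to -y and let the V centre the rod. Grasp A now.

```bash
python3 -m handwheel '0 0 -.8 0 .62;0 0 -.9 0 .62;0 0 -.6 0 .62;0 0 -.2 0 .62;0 0 0 0 .62;0 0 0 0 1;0 0 0 0 1;0 0 0 0 1;0 0 0 0 1;0 0 0 0 1' 25
python3 -m handwheel '0 0 .3 0 1;0 0 .7 0 1;0 0 .9 0 1;0 0 1 0 1;0 0 1 0 1;0 0 1 0 1;0 0 .9 0 1;0 0 0 0 1'
python3 held.py
```

```text
clock: 15.97
eef_pos: [531.0, 205.6, 67.5]
eef_rot: [3.141, 0.002, 2.963]
wrist_force: [-0.9, -3.2, 7.9]
finger_gap: 11.3
finger_force: 25.0
clock: 16.63
eef_pos: [531.5, 206.2, 307.1]
eef_rot: [3.136, 0.01, 2.964]
wrist_force: [1.0, -0.0, -0.8]
finger_gap: 11.2
finger_force: 25.0
tcp [531.04920183 206.00685907 302.85408032] n 94 ends along rod from grip -93.47067848285931 85.53981027820797 yaw -10.568684 slope 27.78534 line at grip [-0.78627172  6.2285433   3.63500617]
```

```bash
python3 -m handwheel '.02 -.6 0 .17 1;.02 -.95 0 .17 1;.02 -1 0 .17 1;.02 -1 0 .17 1;.02 -1 0 .17 1;.02 -1 0 .17 1;.02 -1 0 .17 1;.02 -1 0 .17 1;.02 -1 0 .17 1;.02 -1 0 .17 1;.02 -.95 0 .17 1;.02 -.74 0 .17 1'
python3 -m handwheel '0 0 -.5 0 1;0 0 -.9 0 1;0 0 -1 0 1;0 0 -1 0 1;0 0 -1 0 1;0 0 -.6 0 1;0 0 -.3 0 1;0 0 0 0 1;0 0 0 0 1'
python3 held.py
```

```text
clock: 17.68
eef_pos: [539.1, -246.4, 297.0]
eef_rot: [3.141, -0.002, 3.141]
wrist_force: [0.6, 1.2, 0.1]
finger_gap: 11.2
finger_force: 25.0
clock: 18.43
eef_pos: [540.2, -244.0, 86.9]
eef_rot: [-3.142, 0.0, 3.142]
wrist_force: [0.6, -0.4, -1.2]
finger_gap: 11.2
finger_force: 25.0
tcp [ 540.70820905 -244.21806334   87.89108637] n 45 ends along rod from grip -94.8653073629002 81.89728440653548 yaw -0.08806683 slope 26.630253 line at grip [ 0.84485922  7.1387081  -1.6630361 ]
```

```bash
python3 -m handwheel '0 0 -.15 0 1;0 0 -.1 0 1;0 0 -.1 0 1;0 0 -.1 0 1;0 0 -.1 0 1;0 0 -.1 0 1;0 0 -.1 0 1;0 0 -.05 0 1;0 0 0 0 1' 9; python3 held.py
```

```text
clock: 19.23
eef_pos: [540.1, -243.1, 53.9]
eef_rot: [3.14, -0.0, -3.141]
wrist_force: [-0.0, 5.0, -0.1]
finger_gap: 11.4
finger_force: 9.0
tcp [ 540.06896938 -243.19707036   53.93664838] n 32 ends along rod from grip -95.68097645587619 85.28310264522884 yaw -1.9789146 slope 1.349206 line at grip [ 0.23580469  5.26759545 -2.28284712]
```

```bash
python3 -m handwheel '0 0 -.04 0 1;0 .02 -.03 0 1;0 0 0 0 1' 5; python3 -m handwheel '0 0 0 0 .85;0 0 0 0 .62;0 0 0 0 .62;0 0 .3 0 .62;0 0 .8 0 .62;0 0 1 0 .62;0 0 1 0 .62;0 0 1 0 .62;0 0 1 0 .62;0 0 .2 0 .62'
python3 -m handwheel '0 1 0 -.17 .62;0 1 0 0 .62;0 1 0 0 .62;0 1 0 0 .62;0 1 0 0 .62;0 1 0 0 .62;0 1 0 0 .62'
python3 - <<'E'
from h import *
n='top'
p,d=grab(n);P=world(n,d);hsv=cv2.cvtColor(p,cv2.COLOR_RGB2HSV)
save('t5.png',p[140:225,250:450],4)
m0=(cv2.inRange(hsv,(18,120,70),(34,255,255))>0)
for a in(-330,-283,-238):
    m=m0&(P[...,2]>66)&(P[...,2]<80)&(abs(P[...,0]-541)<110)&(abs(P[...,1]-a)<9)
    q=P[m];print(len(q),q.mean(0).round(1),q.min(0).round(1),q.max(0).round(1),np.polyfit(q[:,0],q[:,1],1)[0],np.polyfit(q[:,0],q[:,2],1)[0])
print(read_state()['joints'])
E
```

```text
clock: 19.53
eef_pos: [540.1, -242.2, 51.3]
eef_rot: [3.14, -0.0, -3.141]
wrist_force: [1.0, 8.1, 1.8]
finger_gap: 11.7
finger_force: 5.0
clock: 20.37
eef_pos: [541.1, -243.8, 271.8]
eef_rot: [-3.137, 0.009, 3.141]
wrist_force: [-0.3, -0.2, 1.2]
finger_gap: 35.9
finger_force: 0.0
clock: 20.95
eef_pos: [539.5, 38.6, 264.2]
eef_rot: [-3.141, 0.001, 3.126]
wrist_force: [-0.3, -1.4, -0.8]
finger_gap: 35.6
finger_force: 0.0
181 [ 542.4 -327.4   73.4] [ 451.9 -338.7   66. ] [ 629.4 -321.    79.9] 0.008008343587856983 0.0006685330842072077
188 [ 538.4 -282.1   72.8] [ 451.3 -291.8   66.1] [ 629.  -275.6   79.4] -0.0005495217751081206 -0.001019546313742779
183 [ 528.5 -237.3   72.6] [ 447.  -246.7   66.1] [ 624.7 -231.7   80. ] 0.011644138848385182 0.0055645776802364716
[ 0.01370591  0.24091753  1.4592998   0.001548    1.44056469 -1.54585093]
```

View pics/t5.png

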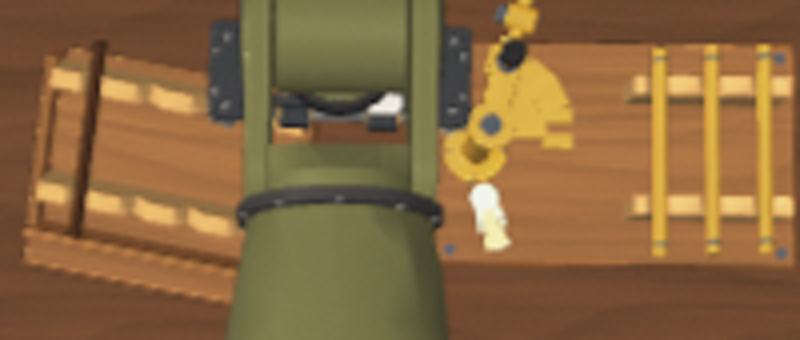

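All three rods lie straight in their grooves at columns 660, 711 and 764 of the crop, with both ends past the rails. The dowel is still in the rack. The knob is at (512,53) in the crop, about (594,-98) in robot coordinates. I go above it with the closing line tangential.

```bash
python3 -m handwheel '.27 -.68 0 -.56 .57;.27 -.68 0 -.56 .57;.27 -.68 0 -.56 .57;.27 -.68 0 -.56 .57;.27 -.68 0 -.56 .57;0 0 -.5 0 .57;0 0 0 0 .57;0 0 0 0 .57'
python3 - <<'E'
from h import *
s=read_state();print(s['eef_pos'],s['eef_rot'],s['finger_gap'])
p,d=grab('side');P=world('side',d);save('s6.png',p[90:220,200:360],5)
m=(abs(P[...,2]-208)<5)&(abs(P[...,0]-593)<14)&(abs(P[...,1]+96)<14);q=P[m]
print(len(q),q.mean(0) if len(q) else 0)
E
```

```text
clock: 21.67
eef_pos: [593.5, -99.1, 243.2]
eef_rot: [-3.142, -0.002, 2.882]
wrist_force: [-0.1, 0.6, 0.4]
finger_gap: 40.3
finger_force: 0.0
[593.52586486 -99.06189581 243.18765304] [-3.14153922e+00 -1.79872422e-03  2.88228778e+00] 40.30227553738464
43 [592.77921021 -93.81813979 206.80926914]
```

View pics/s6.png

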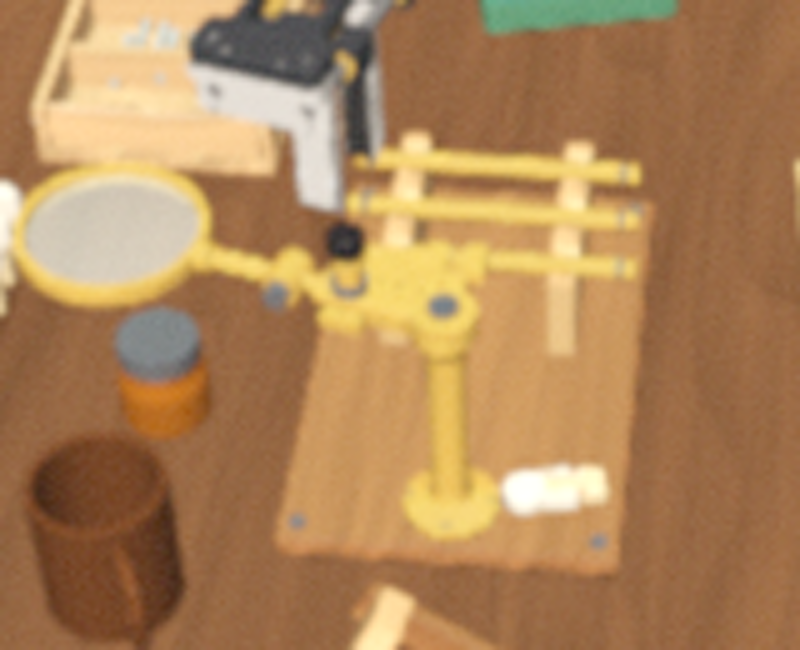

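```bash
python3 - <<'E'
from h import *
i=camera_info('side');K=i['intrinsics'];W=np.linalg.inv(i['world_from_camera'])
def pr(x): c=W@np.r_[x,1]; u=K@c[:3]; return ((u[:2]/u[2])-[200,90])*5
c=np.array([np.cos(np.radians(75)),np.sin(np.radians(75)),0]);t=np.array([593.5,-99,243.2])
print('near finger tip outer corners',[pr(t+c*32.5+s*8*np.array([c[1],-c[0],0])) for s in(-1,1)])
print('knob bottom/top',pr([593.8,-98.5,192]),pr([593.8,-98.5,208]))
E
```

```text
near finger tip outer corners [array([329.52756754, 219.69612539]), array([301.15222715, 212.61666447])]
knob bottom/top [345.73749626 252.32368515] [343.92880657 229.72722062]
```

The picture shows the near fingertip at (320,207), the knob at (345,240) on its barrel, and all three rods seated. The alignment is within the ±9 mm clearance. I descend and close gently.

```bash
python3 -m handwheel '0 .03 -.5 0 .57;0 0 -.5 0 .57;0 0 -.4 0 .57;0 0 -.15 0 .57;0 0 0 0 .57;0 0 0 0 1;0 0 0 0 1;0 0 0 0 1;0 0 0 0 1;0 0 0 0 1' 5; python3 -c "
from h import *
print(read_state()['wrist_force'],read_state()['eef_pos'])"
```

```text
clock: 22.55
eef_pos: [594.5, -98.0, 182.7]
eef_rot: [3.142, 0.002, 2.882]
wrist_force: [-1.4, 0.8, 6.7]
finger_gap: 21.5
finger_force: 5.0
[-1.41388342  0.76527552  6.69693909] [594.46481374 -98.0113874  182.67573538]
```

Centred (little lateral force, gap 21.5). I grip harder and pull up.

```bash
python3 -m handwheel '0 0 0 0 1;0 0 0 0 1;0 0 .1 0 1;0 0 .1 0 1;0 0 .03 0 1;0 0 0 0 1;0 0 0 0 1' 40; python3 -c "
from h import *
for k in range(1): print(read_state()['wrist_force'],read_state()['eef_pos'])"
```

```text
clock: 23.13
eef_pos: [594.2, -97.9, 190.1]
eef_rot: [-3.142, -0.0, 2.882]
wrist_force: [5.6, -1.2, -9.0]
finger_gap: 20.6
finger_force: 40.0
[ 5.56713858 -1.24794159 -9.02246788] [594.16862296 -97.94580095 190.08963493]
```

-9 N shows the plunger is essentially fully up. Now I swing along the arc of radius 55 mm, 5° per row, checking on the way.

```bash
python3 -m handwheel '-.036 -.114 0 -1 1;-.046 -.111 0 -1 1;-.055 -.106 0 -1 1;-.064 -.101 0 -1 1;-.073 -.095 0 -1 1;0 0 0 0 1;0 0 0 0 1'; python3 -c "
from h import *
s=read_state();print(s['wrist_force'],s['moment'],s['eef_pos'])
p,d=grab('top');P=world('top',d)
m=(abs(P[...,2]-170)<5)&(np.hypot(P[...,0]-541,P[...,1]+83)>140)&(np.hypot(P[...,0]-541,P[...,1]+83)<260)&(P[...,0]>480);q=P[m][:,:2];print(len(q),q.mean(0),np.degrees(np.arctan2(q[:,1].mean()+83,q[:,0].mean()-541)))"
```

```text
clock: 23.72
eef_pos: [583.3, -119.6, 190.2]
eef_rot: [-3.142, 0.001, 2.445]
wrist_force: [6.6, -4.5, -8.1]
finger_gap: 20.7
finger_force: 40.0
[ 6.61354164 -4.45888939 -8.09323037] [-0.68616344 -1.25772493 -0.15256277] [ 583.26814542 -119.5621931   190.17961849]
424 [ 712.72433467 -216.4506289 ] -37.85153821485909
```

The arm follows (lens at about -38°). I continue to about 70° of swing.

```bash
python3 -m handwheel '-.07 -.1 0 -1 1;-.088 -.081 0 -1 1;-.095 -.073 0 -1 1;-.101 -.064 0 -1 1;-.106 -.055 0 -1 1;-.111 -.046 0 -1 1;-.114 -.036 0 -1 1;-.118 -.026 0 -1 1;0 0 0 0 1;0 0 0 0 1'; python3 -c "
from h import *
s=read_state();print(s['wrist_force'],s['moment'],s['eef_pos'],s['joints'])"
```

```text
clock: 24.6
eef_pos: [551.0, -138.4, 190.3]
eef_rot: [-3.141, -0.0, 1.75]
wrist_force: [4.4, -2.9, -9.0]
finger_gap: 20.7
finger_force: 40.0
[ 4.36575978 -2.89523304 -8.9563385 ] [-0.59936155 -0.88011611 -0.32272059] [ 550.98909665 -138.40312129  190.31670947] [-3.10548129e-01  3.52417277e-01  1.48742026e+00 -4.29337101e-05
  1.30184290e+00 -4.89261815e-01]
```

```bash
python3 -m handwheel '-.072 -.012 0 -.6 1;-.072 -.008 0 -.6 1;0 0 0 0 1;0 0 -.04 0 1;0 0 -.04 0 1;0 0 0 0 1' 40; python3 -m handwheel '0 0 0 0 1;0 0 0 0 1;0 0 0 0 1' 3; python3 -c "
from h import *
s=read_state();print(s['wrist_force'],s['eef_pos'])"
```

```text
clock: 25.1
eef_pos: [545.7, -139.1, 188.4]
eef_rot: [3.14, 0.001, 1.646]
wrist_force: [1.5, -1.6, 2.9]
finger_gap: 20.5
finger_force: 40.0
clock: 25.35
eef_pos: [545.3, -138.9, 187.9]
eef_rot: [3.141, 0.0, 1.644]
wrist_force: [-0.3, -0.2, 4.2]
finger_gap: 21.6
finger_force: 3.0
[-0.34976244 -0.18516342  4.18861689] [ 545.3288789  -138.93396815  187.90128605]
```

The pin rides on the plate. With a light grip I creep toward the hole.

```bash
python3 -m handwheel '-.04 0 0 -.4 1;-.04 0 0 -.3 1;0 0 0 0 1' 3;  python3 -m handwheel '-.03 0 0 -.2 1;0 0 0 0 1;0 0 0 0 1' 3; python3 -c "
from h import *
s=read_state();print(s['wrist_force'],s['eef_pos'])
p,d=grab('side');P=world('side',d)
for r in((530,-135),):
  m=(P[...,2]>192)&(P[...,2]<215)&(abs(P[...,0]-543)<25)&(P[...,1]>-165)&(P[...,1]<-110)&(p.max(-1)<70);q=P[m];print(len(q),q.mean(0) if len(q) else 0, np.percentile(q[:,2],[5,50,95]) if len(q) else 0)
t,dt=grab('top');
save('s7.png',np.vstack([p[90:200,210:370],t[145:225,330:490]]),3.1)"
```

```text
clock: 25.6
eef_pos: [541.9, -138.9, 187.5]
eef_rot: [-3.141, -0.0, 1.582]
wrist_force: [0.6, -0.2, 3.3]
finger_gap: 21.8
finger_force: 3.0
clock: 25.85
eef_pos: [540.8, -138.9, 187.5]
eef_rot: [-3.141, -0.0, 1.565]
wrist_force: [-0.4, 1.2, 3.8]
finger_gap: 22.0
finger_force: 3.0
[-0.39386856  1.2067594   3.82658393] [ 540.76141115 -138.92587747  187.48468074]
26 [ 540.60354927 -133.45938165  206.09946129] [201.78186895 205.86778146 209.79334699]
```

View pics/s7.png

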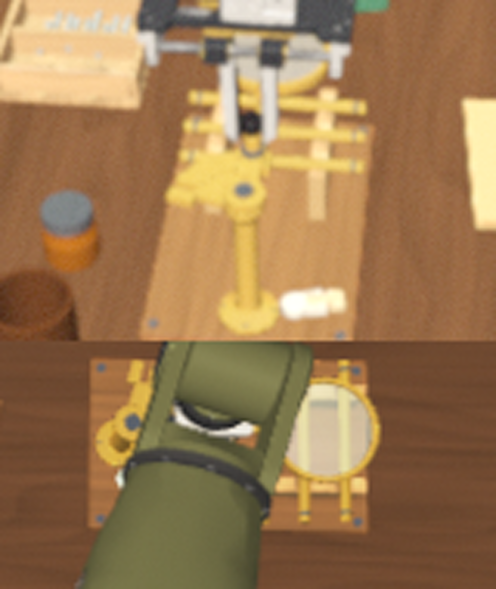

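The lens (330,425 in the lower half) is over the rods, but the pin drop isn't clear yet. I test by creeping on. Lateral resistance would mean it is locked.

```bash
for i in 1 ; do python3 -m handwheel '-.025 0 0 0 1;0 0 0 0 1;0 0 0 0 1' 3; python3 -m handwheel '-.025 0 0 0 1;0 0 0 0 1;0 0 0 0 1' 3; done
```

```text
clock: 26.2
eef_pos: [540.2, -139.0, 187.5]
eef_rot: [3.14, 0.0, 1.565]
wrist_force: [4.2, 1.0, 1.5]
finger_gap: 22.0
finger_force: 3.0
clock: 26.45
eef_pos: [539.3, -139.0, 187.5]
eef_rot: [3.14, 0.0, 1.565]
wrist_force: [5.8, 0.8, 0.7]
finger_gap: 23.9
finger_force: 3.0
```

The resistance (5.8 N with the fingers forced apart) shows the pin is in the hole. I back off, release and rise straight up.

```bash
python3 -m handwheel '.04 0 0 0 1;0 0 0 0 .7;0 0 0 0 .6;0 0 0 0 .57;0 0 .5 0 .57;0 0 .9 0 .57;0 0 1 0 .57;0 0 0 0 .57' 3; python3 -m handwheel '0 1 .3 0 .57;0 1 0 0 .57;0 1 0 0 .57;0 1 0 0 .57;0 1 0 0 .57;0 1 0 0 .57;0 1 0 0 .57;0 1 0 0 .57;0 1 0 0 .57;0 0 0 0 .57;0 0 0 0 .57'
python3 - <<'E'
from h import *
for n in('top','side'):
    p,d=grab(n);P=world(n,d);hsv=cv2.cvtColor(p,cv2.COLOR_RGB2HSV)
    m=(P[...,2]>196)&(P[...,2]<222)&(abs(P[...,0]-541)<22)&(P[...,1]>-160)&(P[...,1]<-115);q=P[m]
    print(n,'knob',len(q),q.mean(0),np.percentile(q[:,2],[25,50,75]))
    m=(abs(P[...,2]-169)<6)&(np.hypot(P[...,0]-541,P[...,1]+281)<70);q=P[m]
    print('lens',len(q),(q.min(0)+q.max(0))/2)
    for a in(-328,-282,-237):
        m=(cv2.inRange(hsv,(18,120,70),(34,255,255))>0)&(P[...,2]>66)&(P[...,2]<82)&(abs(P[...,0]-541)<110)&(abs(P[...,1]-a)<9);q=P[m]
        if len(q):print(len(q),q.mean(0).round(1),q[:,0].min(),q[:,0].max())
print(read_state())
t=load('top')[0];s=load('side')[0]
save('f8.png',np.vstack([s[90:210,200:400],t[130:230,250:450]]),2.7)
E
```

```text
clock: 27.12
eef_pos: [541.8, -139.6, 290.9]
eef_rot: [3.132, 0.003, 1.565]
wrist_force: [0.3, -0.8, 0.2]
finger_gap: 40.3
finger_force: 0.0
clock: 28.03
eef_pos: [539.9, 222.4, 294.7]
eef_rot: [-3.141, 0.0, 1.568]
wrist_force: [-0.9, 0.7, -0.9]
finger_gap: 40.1
finger_force: 0.0
top knob 39 [ 539.39922294 -136.59818224  207.95628177] [204.89580729 208.23797999 210.78738622]
lens 862 [ 536.31482595 -274.05806135  168.99613745]
69 [ 521.8 -327.8   72.3] 451.882013988101 628.0672237610349
70 [ 515.2 -281.6   73. ] 451.29492634725716 629.1711677848721
167 [ 527.9 -237.    72.7] 447.2173945526407 625.1287984820354<stdin>:5: RuntimeWarning: Mean of empty slice.
  ret = um.true_divide(
Traceback (most recent call last):
IndexError: index -1 is out of bounds for axis 0 with size 0
```

The knob top is at 208 mm, the same as when home at the start (it would be about 214 riding on the plate). The knob is at the hole's angle, the rods have not moved and the gripper is clear. I hand in.

```bash
python3 -c "
from cell import *
print(sign_off())"
```

```text
the job is handed in; nothing more can be done
None
```

The job is handed in: measured just before sign-off, the three brass rods lie in the three grooves, the lens is over them with the plunger home in its hole (knob top at 208 mm, as at the start), and the dowel was left in the rack; the judge's verdict was not shown.

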